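# Open the instrument case

### The job

Open the small instrument case on the bench: undo both wing thumbscrews on its cover (a quarter turn counter-clockwise each) while the cover is still seated, then lift the cover free. Lay it, handle up, flat across the two wooden blocks so that it rests on both and the studs under it hang free in the gap between them; set it down rather than dropping it, and leave the other things on the bench where they are.

Things in the scene. Friction and masses are not known exactly. Their poses are not given: they have to be found in the camera images.
- case: Low aluminium instrument case fixed to the bench, 119 (x) x 195 (y) x 55.5 mm, origin at the centre of its underside, z up. Its top has a recess 5.5 mm deep (ledge 50 mm above the bench) in which the cover sits with 1.5 mm clearance all round, cover axes along the case's: lift it straight up at first.
- cover: Loose grey cover plate, 104 (x) x 180 (y) x 4 mm, about 0.36 kg; origin at the centre of its underside, z up. Black pull handle on its middle. A wing thumbscrew on its long centreline 66 mm either side of the middle; below each a stud reaches 10 mm under the plate and ends in a cross-bar 26 x 6 mm, parallel to the wing, caught under a slotted bracket in the case until undone.
- cover_handle (a point): Middle of the handle's bar, 29 mm above the cover's underside; the bar is 10 mm thick (cover x), 52 mm long (cover y), from 23 to 35 mm above the underside. Pinch it across the cover's x axis.
- screw_left (a joint): Turn of the captive thumbscrew at the cover's +y end: 0 fully done up, grows counter-clockwise seen from above, stop at 1.4 rad = undone. Starts at 0 to 0.3; stiff with friction (0.05 N m), stays where it is left. The cover comes free only above about 1.15.
- screw_left_grip (a point): On the axis of that screw, at half height of its wing, 18 mm above the cover's underside. The wing is 26 mm long, 10 mm thick and stands from 8 to 28 mm above the underside; the point's x axis lies along the wing. At joint value 1.4 the wing lies along the cover's x axis; at 0 it lies 1.4 rad clockwise of that.
- screw_right (a joint): The same for the captive thumbscrew at the cover's -y end.
- screw_right_grip (a point): The same point on the thumbscrew at the cover's -y end; x along its wing.
- block_a: Loose dark, mottled wooden block lying flat, 70 (x) x 115 (y) x 24 mm, 0.25 kg, origin at the centre of its underside. The one nearer to the robot.
- block_b: Loose dark, mottled wooden block lying flat, 66 (x) x 110 (y) x 25 mm, 0.25 kg, origin at the centre of its underside. It lies on block_a's +x side, parallel to it, with a gap of 42 to 50 mm between their long sides; the cover goes over the gap with its long (y) axis along the gap, either way round, studs in the gap.
- solder_reel: Blue reel of solder, 49 mm across, 30 mm high, standing near the back; leave alone.
- black_tape: Roll of black tape, 67 mm across, 18 mm high, lying on the right; leave alone.
- multimeter: Yellow and black multimeter, 138 x 72 x 46 mm, lying on the left; leave alone.
- screwdriver_0: Small screwdriver with red handle, 148 mm long, 20 mm high, lying between the case and the blocks, pointing away from or towards the robot; leave alone.
Mind the look-alikes: they are no part of the job. What is shaped like the block_b but purple or yellow is not meant.

How it is judged:
By the outcome, as a careful person would: the job done as asked, in the order asked, and still so for the second after the job is handed in, with the robot touching nothing.
It also fails if it takes over 56 s, if anything falls off the work surface, if the arm or the gripper's body presses on something with over 40 N, if the wrist force passes 120 N, or if a joint passes its speed limit or range.

### The arm

A 6-joint arm with a two-finger parallel gripper is mounted at the origin on a cart in front of the work surface, level with it; the furniture and walls round the work are solid. World frame = base frame: x ahead of the robot, y to its left, z up, the work surface at z = 0. Lengths are in m, angles in rad, forces in N, time in s.
With the tool pointing down it reaches from about 0.35 to 0.975 m from the base axis. Payload 4.9 kg.
Tool frame: the origin (TCP) lies on the mounting face of the last link; the fingertips stand 173 mm ahead of it and the grasp point (between the pads) lies 155 mm ahead of it (tcp_to_grasp is the distance from the TCP to the grasp point, in m); z points along the fingers, y is the line along which they close (so a half turn about z gives the same grasp; the last joint's range is limited). The gripper opens to 85 mm and grips with 20 to 120 N. Pads are 22 mm wide; open, the fingers measure 114 mm over their backs; the gripper's body (76 mm by 85 mm) begins 54 mm behind the grasp point. The pads swing forward as they close: fully open they stand 13 mm farther back than shut.
Start: joints at [-1.35, 0.053, 1.613, -0, 1.476, -0.119], TCP at [0.208, -0.589, 0.405] pointing down, gripper open.
Joint ranges: [-3.01, 3.01], [-1.01, 2.22], [0.06, 2.58], [-1.02, 4.17], [0.09, 2.62], [-3.14, 3.14]. Speed limits (rad/s): [2.57, 2.57, 3.14, 3.14, 3.14, 3.14].

### API

Orientations are given as a rotation vector (axis times angle).
In Python, from station import get_obs, get_image, calibration, finish_job, tcp_to_grasp gives the robot as it stands. The module is installed in compiled form; this text tells all that it offers.
- The arm moves only by the tool arm_command, never from a script. Its argument "plan" is a list that holds one entry, the list of rows, each a list of 6 numbers: the shift along the tool's x, y, z in cm, then the turn, a rotation vector about the tool's x, y, z in rad. A call has 1 to 12 rows; each row is the pose to reach, as a shift and turn from the pose commanded when the call began, along the tool's axes at that moment; what a row does not reach only later rows make up. A row lasts 1/12 s, in which the tool goes at most 41.7 mm and 7.16 degrees, less where a joint would pass 70% of its speed; a pose out of reach is approached as far as the arm can. A call with a gripper value outside its range is refused whole. "gripper" is the closure, from -1 (fully open) to 1 (shut), set as the call begins (left out, the last holds). The fingers move at their own pace and stop on an object; "force" is the grip in N (left out, the last holds). Time passes only in rows, so rows that repeat a pose let the fingers close. It gives the time, the measured TCP pose, the force, the opening and the grip force at its end, in the units of the state.
- get_obs(): the state, without advancing time (a new reading comes with each control period).
- get_image(name): name is "scene" or "top" or "wrist"; returns (picture, depth): 384x512x3 uint8, blue, green, red; 384x512 float32, m along the optical axis (not along the pixel's ray), 0 where there is no reading.
- calibration(name): a dict with "fx", "fy", "cx", "cy" (pixels), "pose" (4x4, takes a point from camera to world coordinates). Camera axes: x right, y up, looking along -z (the intrinsics and any distortion apply to the point x, -y, -z); pixel columns grow to the right and rows downward; lengths in m; the calibration is good to about 2 mm. A picture is of the moment at which its call begins: read the wrist's pose just before it. calibration takes no time and is no camera call; for the wrist camera it gives the pose at the moment of the call.
- finish_job(): hands the job in; it is judged then, once.
The state is a dict: "t": time; "q": joint angles; "dq": joint speeds; "effort": joint torques, N m; "tool_pos": TCP position; "tool_rot": TCP orientation; "contact_force": force on the tool from outside, world axes, zero at the start; "wrist_torque": the same for the moment, N m; "opening": finger opening in m; "grip_force": force on a finger pad.
Only numpy, scipy, OpenCV 4.12 (cv2) and the standard library are available. Lean on these libraries where they do the work, as an engineer would, in place of code of your own. Each camera call takes 0.05 s, during which the arm holds its last target. There are 200 camera calls.

## Working session

There is one attempt and no reset: what is moved stays moved. The work goes in short steps, Python scripts to look and compute and a tool call to move; the robot and the scene stay as the last step left them, time stands still between calls to the robot, and variables do not carry over. Pictures are saved under pics/ and viewed, at most 10 in all, crops included, and the job is handed in when it is done.

Besides the shell and the picture viewer there is one more tool, called after "Call:" in YAML: its name, and indented under it one key for each argument. arm_command: Moves the arm, as the interface text tells. Its arguments: {"type":"object","properties":{"plan":{"type":"array"},"gripper":{"type":"number"},"force":{"type":"number"}},"required":["plan"]}

```bash
ls; mkdir -p pics
python3 - <<'E'
from station import *
import cv2,numpy as np
o=get_obs();print(o, tcp_to_grasp)
for n in("top","scene"):
    im,d=get_image(n);c=calibration(n);cv2.imwrite(f"pics/{n}0.png",im);np.savez(f"{n}0.npz",im=im,d=d,**c);print(n,c)
E
```

```text
pics
{'t': 0.0, 'q': array([-1.35001551e+00,  5.33666820e-02,  1.61427788e+00,  2.17370912e-05,
        1.47603859e+00, -1.18984761e-01]), 'dq': array([ 0.00065932,  0.00030533,  0.00014844, -0.00087627, -0.0001186 ,
       -0.00015272]), 'effort': array([ 4.21459281e-04, -3.93675113e+01, -3.70178711e+01, -9.72399948e-05,
        6.91576468e-03, -2.46766353e-05]), 'tool_pos': array([ 0.20824403, -0.58900435,  0.4034662 ]), 'tool_rot': array([-3.09430987e+00, -5.30782725e-01,  1.33031553e-04]), 'contact_force': array([ 0.48233713, -0.51531901, -1.58050098]), 'wrist_torque': array([0.03516312, 0.00125176, 0.01386834]), 'grip_force': 0.0, 'opening': 0.08561756113575578} 0.1547
top {'fx': 394.24284318071903, 'fy': 394.24284318071903, 'cx': 259.1096414493679, 'cy': 197.35839856997418, 'pose': array([[ 0.00233616,  0.99575878, -0.09197279,  0.43910462],
       [-0.99996339,  0.0015691 , -0.00841151,  0.00780644],
       [-0.00823152,  0.09198907,  0.99572599,  1.23760952],
       [ 0.        ,  0.        ,  0.        ,  1.        ]])}
scene {'fx': 391.70248821393386, 'fy': 391.70248821393386, 'cx': 252.76102487505193, 'cy': 192.78126322768372, 'pose': array([[-0.54550224,  0.49489247, -0.67639393, -0.3292757 ],
       [-0.83809665, -0.3265526 ,  0.43698674,  0.57377208],
       [-0.00461676,  0.80526073,  0.5929029 ,  0.86640651],
       [ 0.        ,  0.        ,  0.        ,  1.        ]])}
```

View pics/top0.png

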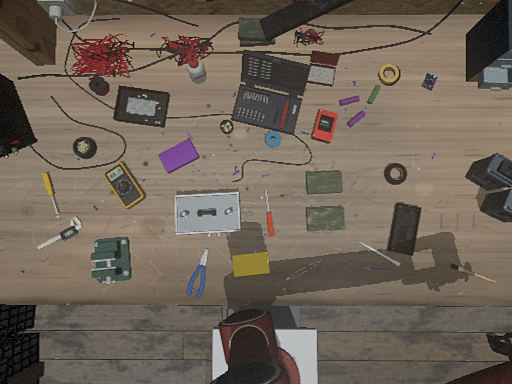

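View pics/scene0.png

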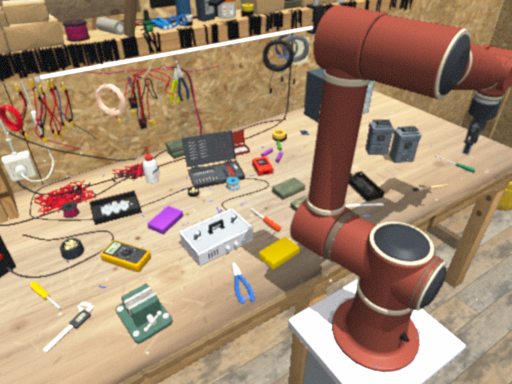

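The top view shows the case at (207,213) with its handle in the middle and its long axis along world y. The screwdriver is at (269,213). The green-mottled blocks are block_a at (325,218) and block_b at (324,182). The purple and yellow blocks are decoys.

```bash
cat > h.py <<'E'
import numpy as np,cv2
from scipy.spatial.transform import Rotation as R
from station import *
def ray(c,uv,z):
    "pixels -> world points on plane at height z"
    uv=np.atleast_2d(uv).astype(float)
    d=np.c_[(uv[:,0]-c['cx'])/c['fx'],-(uv[:,1]-c['cy'])/c['fy'],-np.ones(len(uv))]@c['pose'][:3,:3].T
    p=c['pose'][:3,3];return p+d*((z-p[2])/d[:,2])[:,None]
def rect(c,mask,z):
    "min-area rectangle of biggest blob, in world (mm): centre, long side, short side, long-axis angle (deg from x)"
    k=max(cv2.findContours(mask.astype(np.uint8),0,cv2.CHAIN_APPROX_NONE)[0],key=cv2.contourArea)
    P=ray(c,k[:,0],z)[:,:2]*1000
    (x,y),(w,h),a=cv2.minAreaRect(P.astype(np.float32))
    if w<h:w,h,a=h,w,a+90
    return np.round([x,y,w,h,(a)%180],1)
def delta(target,yaw=None):
    "shift cm & turn in present tool axes to bring the TCP to target (m), tool down with tool y at angle yaw (rad)"
    o=get_obs();r=R.from_rotvec(o['tool_rot']);s=r.inv().apply(np.array(target)-o['tool_pos'])*100
    t=np.zeros(3)
    if yaw is not None:
        c=[]
        for k in(0,np.pi):
            y=np.array([np.cos(yaw+k),np.sin(yaw+k),0]);z=np.array([0,0,-1.]);g=R.from_matrix(np.c_[np.cross(y,z),y,z])
            c.append((r.inv()*g).as_rotvec())
        t=min(c,key=np.linalg.norm);print('other turn',np.round(max(c,key=np.linalg.norm),3))
    print('shift cm',np.round(s,2),'turn',np.round(t,3),'q',np.round(o['q'],2),'t',o['t'])
E
python3 - <<'E'
from h import *
c=dict(np.load('top0.npz'));im,d=c['im'],c['d'];hsv=cv2.cvtColor(im,cv2.COLOR_BGR2HSV)
print(im[218,325],im[182,324],hsv[218,325],hsv[182,324],im[200,190],hsv[200,190],im[230,300])
P=c['pose'];v,u=np.mgrid[:384,:512]
X=np.stack([(u-c['cx'])/c['fx']*d,-(v-c['cy'])/c['fy']*d,-d],-1)@P[:3,:3].T+P[:3,3]
z=X[...,2]
def sub(m,x0,x1,y0,y1):
    r=np.zeros_like(m);r[y0:y1,x0:x1]=m[y0:y1,x0:x1];return r
for n,b,zz in(('a',(295,355,201,240),.024),('b',(295,355,160,200),.025)):
    m=sub((z>.012)&(z<.04),*b);print(n,rect(c,m,zz),np.median(z[m]))
m=sub((z>.03),160,255,180,245);print('case',rect(c,m,.0555),np.percentile(z[m],[10,50,90]))
m=sub((z>.069)&(z<.12),160,255,180,245);print('high')
for k in cv2.findContours(m.astype(np.uint8),0,2)[0]:
    print(cv2.contourArea(k),np.round(ray(c,k[:,0].mean(0),.08)*1000))
h=np.median
E
```

```text
[75 89 84] [79 92 90] [41 40 89] [35 36 92] [158 157 152] [ 95  10 158] [117 131 145]
a [ 485.7 -186.   115.2   69.8   92.7] 0.024022843646979375
b [ 598.8 -183.3  110.9   66.9   92.8] 0.024793501162231002
case [496.3 173.1 196.  129.   93.1] [0.05095763 0.05465142 0.0585799 ]
high
45.5 [[501. 180.  80.]]
22.5 [[498. 237.  80.]]
21.0 [[504. 108.  80.]]
```

Run:
```python
from h import *
o=get_obs();r=R.from_rotvec(o['tool_rot']);c=calibration('wrist')
print('cam in tool',np.round(r.inv().apply(c['pose'][:3,3]-o['tool_pos']),3));print(np.round(r.as_matrix().T@c['pose'][:3,:3],2),c['fx'],c['cx'],c['cy'])
print(np.round(r.as_matrix(),2))
delta([.50,.174,.40],np.radians(3)+np.pi/2)
delta([.50,.174,.40],np.radians(3))
```

```text
cam in tool [ 0.081 -0.     0.03 ]
[[-0.    0.95  0.32]
 [ 1.    0.    0.  ]
 [-0.    0.32 -0.95]] 321.2609582515357 255.9870565588301 197.09645199797043
[[ 0.94  0.33 -0.  ]
 [ 0.33 -0.94  0.  ]
 [ 0.   -0.   -1.  ]]
other turn [-0.    -0.003 -2.854]
shift cm [ 52.94 -62.22   0.48] turn [-0.002  0.     0.287] q [-1.35  0.05  1.61  0.    1.48 -0.12] t 0.1
other turn [-0.002  0.002  1.858]
shift cm [ 52.94 -62.22   0.48] turn [-1.000e-03 -1.000e-03 -1.283e+00] q [-1.35  0.05  1.61  0.    1.48 -0.12] t 0.1
```

Call:
arm_command:
  plan:
    - [[52.9,-62.2,0.5,0,0,-1.283],[52.9,-62.2,0.5,0,0,-1.283],[52.9,-62.2,0.5,0,0,-1.283],[52.9,-62.2,0.5,0,0,-1.283],[52.9,-62.2,0.5,0,0,-1.283],[52.9,-62.2,0.5,0,0,-1.283],[52.9,-62.2,0.5,0,0,-1.283],[52.9,-62.2,0.5,0,0,-1.283],[52.9,-62.2,0.5,0,0,-1.283],[52.9,-62.2,0.5,0,0,-1.283],[52.9,-62.2,0.5,0,0,-1.283],[52.9,-62.2,0.5,0,0,-1.283]]

```text
t: 1.1
tool_pos: [0.3867, -0.1201, 0.4014]
tool_rot: [2.162, 2.279, 0.0]
contact_force: [1.9, -0.4, -0.5]
opening: 0.0853
grip_force: 0.0
```

Run:
```python
from h import *
delta([.50,.194,.40],np.radians(3))
```

```text
other turn [-0.000e+00  1.000e-03 -3.141e+00]
shift cm [30.77 12.97  0.14] turn [0. 0. 0.] q [-0.49 -0.52  2.1   0.    1.56 -0.54] t 1.1
```

Call:
arm_command:
  plan:
    - [[30.8,13.0,0,0,0,0],[30.8,13.0,0,0,0,0],[30.8,13.0,0,0,0,0],[30.8,13.0,0,0,0,0],[30.8,13.0,0,0,0,0],[30.8,13.0,0,0,0,0],[30.8,13.0,0,0,0,0],[30.8,13.0,0,0,0,0],[30.8,13.0,0,0,0,0],[30.8,13.0,0,0,0,0],[30.8,13.0,0,0,0,0]]

```text
t: 2.02
tool_pos: [0.5004, 0.1922, 0.4009]
tool_rot: [-2.162, -2.279, 0.002]
contact_force: [0.0, 0.3, -0.3]
opening: 0.0856
grip_force: 0.0
```

Run:
```python
from h import *
o=get_obs();c=calibration('wrist');im,d=get_image('wrist');print(o['tool_pos'],o['dq'].round(3))
np.savez('w1.npz',im=im,d=d,**c);cv2.imwrite('pics/w1.png',im)
```

```text
[0.50037402 0.19218754 0.40093441] [-0.028 -0.021  0.013  0.001  0.     0.001]
```

View pics/w1.png

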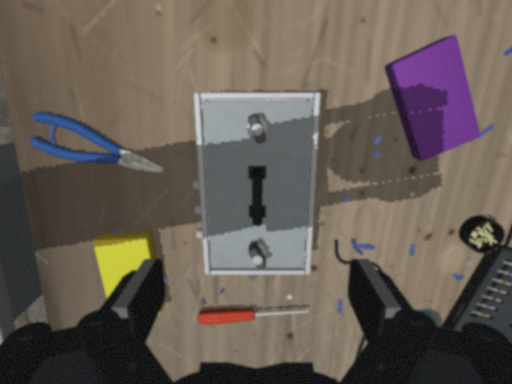

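The wrist view shows the case square in frame. The handle is at (257,195), the +y screw at (257,127) and the −y screw at (259,253), both wings roughly along the case's long axis. Next I'll measure these from depth.

```bash
cat >> h.py <<'E'
def cloud(c,d):
    v,u=np.mgrid[:d.shape[0],:d.shape[1]]
    return np.stack([(u-c['cx'])/c['fx']*d,-(v-c['cy'])/c['fy']*d,-d],-1)@c['pose'][:3,:3].T+c['pose'][:3,3]
def top(X,lo,hi,xy,r):
    "centroid (mm), long-axis angle (deg) and sizes of points between heights lo, hi within r of xy"
    p=X[(X[...,2]>lo)&(X[...,2]<hi)&(np.hypot(X[...,0]-xy[0],X[...,1]-xy[1])<r)]*1000
    (x,y),(w,h),a=cv2.minAreaRect(p[:,:2].astype(np.float32))
    if w<h:w,h,a=h,w,a+90
    print(len(p),'rect',np.round([x,y,w,h,a%180],1),'mean',p.mean(0).round(1),'z90',np.percentile(p[:,2],90).round(1))
E
python3 - <<'E'
from h import *
c=dict(np.load('w1.npz'));im,d=c['im'],c['d'];X=cloud(c,d)
print('L');top(X,.072,.09,(.498,.238),.025)
print('R');top(X,.072,.09,(.504,.108),.025)
print('H');top(X,.079,.1,(.501,.175),.04)
hsv=cv2.cvtColor(im,cv2.COLOR_BGR2HSV)
m=np.zeros(d.shape,bool);m[80:290,185:330]=(X[80:290,185:330,2]>.045)
print('case',rect(c,m,.0555))
for q in[(150,225),(230,225),(150,290),(230,290),(100,262)]:print(q,X[q][2].round(4))
crop=cv2.resize(im[85:285,190:330],None,fx=3,fy=3,interpolation=cv2.INTER_CUBIC);cv2.imwrite('pics/w1c.png',crop)
E
```

```text
L
315 rect [497.2 239.5  25.9  10.3 113.1] mean [497.2 239.9  78.2] z90 79.7
R
245 rect [504.1 108.7  25.3  10.6 118.7] mean [504.1 109.9  77.8] z90 79.6
H
531 rect [500.5 174.4  50.2   9.4  93.2] mean [500.7 175.8  85.1] z90 86.2
case [500.6 173.7 193.8 119.   93.1]
(150, 225) 0.0553
(230, 225) 0.0547
(150, 290) 0.054
(230, 290) 0.3706
(100, 262) 0.0516
```

View pics/w1c.png

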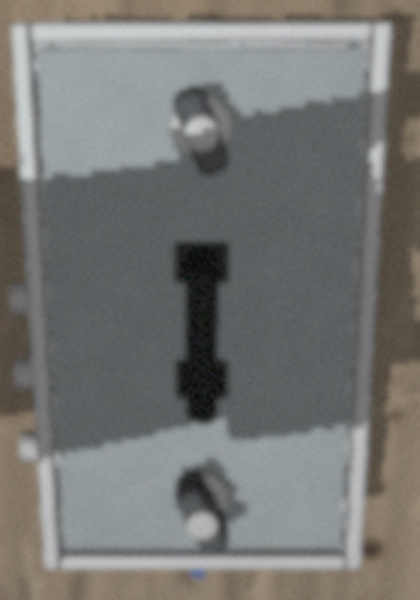

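Call:
arm_command:
  plan:
    - [[4.7,-0.1,13.0,0,0,-0.351],[4.7,-0.1,13.0,0,0,-0.351],[4.7,-0.1,13.0,0,0,-0.351],[4.7,-0.1,13.0,0,0,-0.351],[4.7,-0.1,13.0,0,0,-0.351],[4.7,-0.1,13.0,0,0,-0.351],[4.7,-0.1,13.0,0,0,-0.351]]
  gripper: 0.1
  force: 30

```text
t: 2.65
tool_pos: [0.4984, 0.2384, 0.2748]
tool_rot: [1.733, 2.616, 0.005]
contact_force: [0.9, 0.1, 1.3]
opening: 0.0386
grip_force: 0.0
```

Run:
```python
from h import *
delta([.4972,.2395,.2297],np.radians(23.1))
o=get_obs();print(o['tool_pos'],o['dq'].round(3),o['opening'])
```

```text
other turn [ 1.000e-03 -7.000e-03  3.139e+00]
shift cm [ 0.15 -0.09  4.51] turn [ 0.005  0.001 -0.003] q [ 0.31 -0.    1.9  -0.    1.24 -0.09] t 2.65
[0.49841257 0.23843694 0.27475873] [ 0.003 -0.01  -0.015  0.001 -0.004 -0.006] 0.0385526594000657
```

Call:
arm_command:
  plan:
    - [[0.1,-0.1,2.0,0,0,0],[0.1,-0.1,3.5,0,0,0],[0.1,-0.1,3.8,0,0,0],[0.1,-0.1,3.8,0,0,0],[0.1,-0.1,3.8,0,0,0]]

```text
t: 3.07
tool_pos: [0.4968, 0.2395, 0.2359]
tool_rot: [1.732, 2.618, 0.004]
contact_force: [0.5, -0.4, 0.3]
opening: 0.0381
grip_force: 0.0
```

Run:
```python
from h import *
delta([.4972,.2395,.2297],np.radians(23.1))
o=get_obs();print(o['tool_pos'],o['dq'].round(3),o['opening'],o['contact_force'])
```

```text
other turn [ 1.00e-03 -5.00e-03  3.14e+00]
shift cm [-0.01  0.03  0.62] turn [ 0.003  0.    -0.001] q [ 0.31  0.05  1.92 -0.    1.17 -0.09] t 3.0667
[0.49681737 0.23946023 0.23589446] [ 0.003 -0.003 -0.008  0.    -0.005 -0.002] 0.038074518971850824 [ 0.52472719 -0.36069695  0.30045743]
```

Call:
arm_command:
  plan:
    - [[0,0,0.3,0,0,0],[0,0,0.4,0,0,0],[0,0,0.4,0,0,0],[0,0,0.4,0,0,0]]

```text
t: 3.4
tool_pos: [0.4959, 0.2396, 0.23]
tool_rot: [1.732, 2.621, 0.001]
contact_force: [0.2, -0.8, -0.0]
opening: 0.0382
grip_force: 0.0
```

Call:
arm_command:
  plan:
    - [[0,0,0,0,0,0],[0,0,0,0,0,0],[0,0,0,0,0,0],[0,0,0,0,0,0],[0,0,0,0,0,0],[0,0,0,0,0,0]]
  gripper: 1
  force: 30

```text
t: 3.9
tool_pos: [0.4969, 0.2399, 0.2315]
tool_rot: [1.73, 2.619, 0.005]
contact_force: [1.3, 0.7, 5.6]
opening: 0.0095
grip_force: 54.6
```

Call:
arm_command:
  plan:
    - [[0,0,-0.1,0,0,-0.1],[0,0,-0.1,0,0,-0.2],[0,0,-0.1,0,0,-0.3],[0,0,-0.1,0,0,-0.41],[0,0,-0.1,0,0,-0.52],[0,0,-0.1,0,0,-0.63],[0,0,-0.1,0,0,-0.74],[0,0,-0.1,0,0,-0.85],[0,0,-0.1,0,0,-0.96],[0,0,-0.1,0,0,-1.07],[0,0,-0.1,0,0,-1.15],[0,0,-0.1,0,0,-1.2]]

```text
t: 4.9
tool_pos: [0.4963, 0.2395, 0.2315]
tool_rot: [-0.056, 3.14, 0.0]
contact_force: [0.1, -1.7, 4.2]
opening: 0.0095
grip_force: 52.2
```

Call:
arm_command:
  plan:
    - [[0,0,0,0,0,0],[0,0,0,0,0,0]]

```text
t: 5.07
tool_pos: [0.4963, 0.2395, 0.2315]
tool_rot: [-0.048, 3.14, -0.0]
contact_force: [-0.6, -1.9, 5.5]
opening: 0.0095
grip_force: 53.6
```

Run:
```python
from h import *
o=get_obs();print(o)
m=R.from_rotvec(o['tool_rot']).as_matrix();print('tool y angle',np.degrees(np.arctan2(m[1,1],m[0,1])),'wing joint',np.radians(np.degrees(np.arctan2(m[1,1],m[0,1]))+90-103))
```

```text
{'t': 5.0667, 'q': array([ 3.14729271e-01,  5.10786213e-02,  1.92077133e+00, -4.41876798e-04,
        1.16862533e+00, -1.28674610e+00]), 'dq': array([-0.00028781,  0.00177409, -0.00039393,  0.00105694,  0.00167185,
        0.00396913]), 'effort': array([ 6.15561102e-01, -3.17703581e+01, -2.99689150e+01,  1.75057026e-01,
       -1.39710191e-01,  1.01138331e-02]), 'tool_pos': array([0.49625641, 0.23954386, 0.23153974]), 'tool_rot': array([-4.84416110e-02,  3.14003139e+00, -9.27521689e-05]), 'contact_force': array([-0.61628245, -1.8953454 ,  5.4826305 ]), 'wrist_torque': array([-0.09025773,  0.02904869,  0.02914257]), 'grip_force': 53.58816289681272, 'opening': 0.00950409111497882}
tool y angle 91.76767378139377 wing joint 1.3747552516221335
```

Call:
arm_command:
  plan:
    - [[0,0,0,0,0,0],[0,0,0,0,0,0],[0,0,0,0,0,0],[0,0,-2.0,0,0,0],[0,0,-5.0,0,0,0],[0,0,-5.0,0,0,0]]
  gripper: 0.3

```text
t: 5.57
tool_pos: [0.4973, 0.2402, 0.2856]
tool_rot: [-0.05, 3.134, 0.004]
contact_force: [1.1, 1.3, 1.5]
opening: 0.0298
grip_force: 0.0
```

Call:
arm_command:
  plan:
    - [[-0.4,-13.1,0,0,0,1.1],[-0.4,-13.1,0,0,0,1.1],[-0.4,-13.1,0,0,0,1.1],[-0.4,-13.1,0,0,0,1.1],[-0.4,-13.1,0,0,0,1.1],[-0.4,-13.1,0,0,0,1.1],[-0.4,-13.1,0,0,0,1.1],[-0.4,-13.1,0,0,0,1.1],[-0.4,-13.1,0,0,0,1.1],[-0.4,-13.1,0,0,0,1.1],[-0.4,-13.1,0,0,0,1.1]]
  gripper: 0.1

```text
t: 6.48
tool_pos: [0.5038, 0.1088, 0.28]
tool_rot: [-1.595, -2.705, 0.001]
contact_force: [-0.4, -1.4, -0.2]
opening: 0.0385
grip_force: 0.0
```

Run:
```python
from h import *
delta([.5041,.1087,.2315],np.radians(28.7))
o=get_obs();print(o['tool_pos'],o['dq'].round(3),o['opening'])
c=calibration('wrist');im,d=get_image('wrist');X=cloud(c,d);np.savez('w2.npz',im=im,d=d,**c)
for n,p in(('L',(.497,.2395)),('R',(.504,.1087))):
    try:print(n);top(X,.072,.0815,p,.018)
    except Exception as e:print(e)
```

```text
other turn [ 1.000e-03 -2.000e-03 -3.137e+00]
shift cm [-0.02  0.03  4.85] turn [-0.001 -0.001  0.004] q [ 0.07 -0.1   1.98  0.    1.26 -0.44] t 6.4833
[0.50376907 0.10877238 0.27997188] [ 0.001 -0.001 -0.001 -0.001  0.    -0.005] 0.03849657675716287
L
1190 rect [496.3 238.8  26.2  10.9   4.6] mean [497.1 237.4  77.8] z90 79.6
R
687 rect [504.7 107.9  25.6  10.2 119.7] mean [503.8 109.1  78.1] z90 79.5
```

Call:
arm_command:
  plan:
    - [[0,0,2.5,0,0,0],[0,0,4.2,0,0,0],[0,0,4.6,0,0,0],[0,0,4.7,0,0,0],[0,0,4.7,0,0,0]]

```text
t: 6.95
tool_pos: [0.5041, 0.1088, 0.2338]
tool_rot: [-1.598, -2.705, 0.0]
contact_force: [0.0, 1.1, 0.3]
opening: 0.0383
grip_force: 0.0
```

Call:
arm_command:
  plan:
    - [[0,0,0,0,0,0],[0,0,0,0,0,0],[0,0,0,0,0,0],[0,0,0,0,0,0],[0,0,0,0,0,0]]
  gripper: 1
  force: 30

```text
t: 7.37
tool_pos: [0.5046, 0.1088, 0.235]
tool_rot: [1.598, 2.703, 0.002]
contact_force: [-2.0, -0.4, 5.6]
opening: 0.0097
grip_force: 30.2
```

Call:
arm_command:
  plan:
    - [[0,0,0,0,0,-0.1],[0,0,0,0,0,-0.2],[0,0,0,0,0,-0.3],[0,0,0,0,0,-0.4],[0,0,0,0,0,-0.5],[0,0,0,0,0,-0.6],[0,0,0,0,0,-0.7],[0,0,0,0,0,-0.8],[0,0,0,0,0,-0.9],[0,0,0,0,0,-1.0],[0,0,0,0,0,-1.07],[0,0,0,0,0,-1.1]]

```text
t: 8.37
tool_pos: [0.5044, 0.1082, 0.235]
tool_rot: [-0.055, 3.141, -0.004]
contact_force: [-3.7, -4.4, 7.4]
opening: 0.0095
grip_force: 29.3
```

Run:
```python
from h import *
o=get_obs();print(o['t'],o['tool_pos'],o['contact_force'],o['wrist_torque'],o['opening'])
m=R.from_rotvec(o['tool_rot']).as_matrix();a=np.degrees(np.arctan2(m[1,1],m[0,1]));print('tool y angle',a,'wing joint',np.radians(a+90-103))
```

```text
8.3667 [0.50437477 0.10818204 0.23501153] [-3.66175824 -4.39366291  7.39916689] [-0.66697262  0.62091552 -0.034321  ] 0.009452542478329442
tool y angle 92.01447627434816 wing joint 1.3790627677263179
```

Call:
arm_command:
  plan:
    - [[0,0,0,0,0,0],[0,0,0,0,0,0],[0,0,0,0,0,0],[0,0,-2.0,0,0,0],[0,0,-6.0,0,0,0],[0,0,-6.0,0,0,0],[0,0,-6.0,0,0,0]]
  gripper: 0.3

```text
t: 8.95
tool_pos: [0.5051, 0.109, 0.2966]
tool_rot: [-0.05, 3.135, 0.001]
contact_force: [-1.2, -0.2, -0.3]
opening: 0.0301
grip_force: 0.0
```

Call:
arm_command:
  plan:
    - [[0.1,6.6,0,0,0,0.12],[0.1,6.6,0,0,0,0.24],[0.1,6.6,0,0,0,0.36],[0.1,6.6,0,0,0,0.48],[0.1,6.6,0,0,0,0.6],[0.1,6.6,0,0,0,0.72],[0.1,6.6,0,0,0,0.84],[0.1,6.6,0,0,0,0.96],[0.1,6.6,0,0,0,1.08],[0.1,6.6,0,0,0,1.2],[0.1,6.6,0,0,0,1.32],[0.1,6.6,0,0,0,1.44]]
  gripper: 0

```text
t: 9.95
tool_pos: [0.5004, 0.1747, 0.2919]
tool_rot: [-2.039, -2.387, 0.003]
contact_force: [-0.3, -1.2, 0.0]
opening: 0.0426
grip_force: 0.0
```

Call:
arm_command:
  plan:
    - [[0,0,0,0,0,0.11],[0,0,0,0,0,0.11],[0,0,0,0,0,0.11]]

```text
t: 10.2
tool_pos: [0.5005, 0.1747, 0.2924]
tool_rot: [-2.158, -2.282, 0.002]
contact_force: [-0.6, 0.2, -0.2]
opening: 0.0427
grip_force: 0.0
```

Run:
```python
from h import *
delta([.5006,.1741,.2350],np.radians(3.15))
o=get_obs();print(o['tool_pos'],o['dq'].round(3),o['opening'])
c=calibration('wrist');im,d=get_image('wrist');X=cloud(c,d);np.savez('w3.npz',im=im,d=d,**c);cv2.imwrite('pics/w3.png',im)
for n,p,lo,hi,r in(('L',(.497,.2395),.072,.0815,.018),('R',(.504,.1087),.072,.0815,.018),('H',(.5006,.1741),.079,.09,.04)):
    try:print(n);top(X,lo,hi,p,r)
    except Exception as e:print(e)
```

```text
other turn [-0.000e+00 -3.000e-03 -3.141e+00]
shift cm [-0.06  0.02  5.74] turn [-0.002  0.     0.001] q [ 0.2  -0.08  1.93  0.    1.29  0.14] t 10.2
[0.50052666 0.17466948 0.29237062] [-0.001 -0.004 -0.006  0.     0.002 -0.006] 0.04266660568212674
L
805 rect [496.4 239.2  25.6  10.9   1.8] mean [496.3 239.6  78.3] z90 79.5
R
599 rect [504.8 107.8  25.4  11.3   4.7] mean [504.6 109.6  77.3] z90 79.3
H
1291 rect [500.4 173.7  51.9   9.8  93.6] mean [500.4 175.8  85. ] z90 86.2
```

View pics/w3.png

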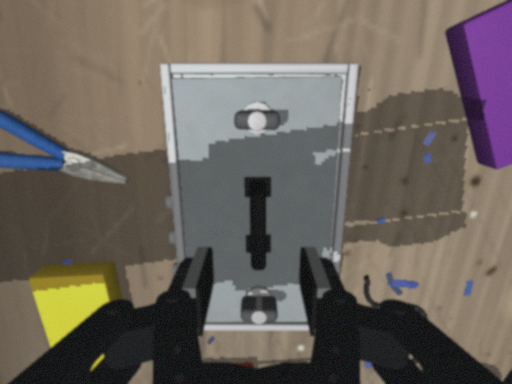

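Both wings, at (258,119) and (259,308), now lie along the cover's x axis, so both screws are undone. The handle, at (258,222), is between the fingers. Descending to grip it.

Call:
arm_command:
  plan:
    - [[-0.1,0,3.5,0,0,0],[-0.1,0,5.2,0,0,0],[-0.1,0,5.6,0,0,0],[-0.1,0,5.7,0,0,0],[-0.1,0,5.7,0,0,0]]

```text
t: 10.67
tool_pos: [0.5012, 0.1738, 0.2369]
tool_rot: [2.161, 2.28, 0.0]
contact_force: [-0.0, -0.2, 0.0]
opening: 0.0428
grip_force: 0.0
```

Call:
arm_command:
  plan:
    - [[0,0,0,0,0,0],[0,0,0,0,0,0],[0,0,0,0,0,0],[0,0,0,0,0,0],[0,0,0,0,0,0],[0,0,0,0,0,0]]
  gripper: 1
  force: 70

```text
t: 11.17
tool_pos: [0.5016, 0.1738, 0.2384]
tool_rot: [2.161, 2.279, 0.003]
contact_force: [-1.1, -0.6, 5.9]
opening: 0.0088
grip_force: 72.0
```

Run:
```python
from h import *
delta([.5006,.1741,.2350],np.radians(3.15))
o=get_obs();print(o['tool_pos'],o['contact_force'],o['wrist_torque'])
```

```text
other turn [-1.00e-03 -4.00e-03  3.14e+00]
shift cm [ 0.03 -0.1   0.34] turn [ 0.002 -0.    -0.002] q [ 0.19 -0.01  1.97  0.    1.18  0.14] t 11.1667
[0.50164932 0.17384335 0.23835708] [-1.12577012 -0.63934062  5.86659774] [-0.11738819  0.27174825  0.0507407 ]
```

Call:
arm_command:
  plan:
    - [[0,0,-0.2,0,0,0],[0,0,-0.5,0,0,0],[0,0,-0.8,0,0,0],[0,0,-1.1,0,0,0],[0,0,-1.5,0,0,0],[0,0,-2.0,0,0,0],[0,0,-2.5,0,0,0],[0,0,-3.0,0,0,0],[0,0,-3.0,0,0,0]]

```text
t: 11.92
tool_pos: [0.5015, 0.1738, 0.2683]
tool_rot: [2.161, 2.278, 0.003]
contact_force: [0.8, 0.6, -3.5]
opening: 0.0089
grip_force: 70.7
```

Call:
arm_command:
  plan:
    - [[0,0,-2.0,0,0,0],[0,0,-4.5,0,0,0],[-1.0,0.1,-6.5,0,0,0],[-3.0,0.2,-7.0,0,0,0],[-6.0,0.4,-7.0,0,0,0],[-9.0,0.6,-7.0,0,0,0],[-12.0,0.8,-7.0,0,0,0],[-15.0,0.9,-7.0,0,0,0],[-18.0,1.1,-7.0,0,0,0],[-21.0,1.3,-7.0,0,0,0],[-24.0,1.5,-7.0,0,0,0],[-27.0,1.7,-7.0,0,0,0]]

```text
t: 12.92
tool_pos: [0.5321, -0.0965, 0.3367]
tool_rot: [2.162, 2.279, 0.0]
contact_force: [0.3, -0.9, -4.7]
opening: 0.0086
grip_force: 70.6
```

Call:
arm_command:
  plan:
    - [[-2.5,0.2,0,0,0,0],[-5.0,0.3,0,0,0,0],[-7.0,0.5,0,0,0,0],[-8.3,0.6,0,0,0,0.005],[-8.9,0.6,0,0,0,0.005],[-8.9,0.6,0,0,0,0.005],[-8.9,0.6,0,0,0,0.005],[-8.9,0.6,0,0,0,0.005]]

```text
t: 13.58
tool_pos: [0.5429, -0.1826, 0.3365]
tool_rot: [-2.166, -2.275, -0.0]
contact_force: [0.2, -0.3, -4.1]
opening: 0.0082
grip_force: 70.6
```

Run:
```python
from h import *
delta([.5431,-.1833,.2134],np.radians(2.75))
o=get_obs();print(o['tool_pos'],o['contact_force'],o['wrist_torque'],o['opening'])
c=calibration('wrist');im,d=get_image('wrist');X=cloud(c,d);np.savez('w4.npz',im=im,d=d,**c);cv2.imwrite('pics/w4.png',im)
```

```text
other turn [ 1.000e-03 -1.000e-03 -3.141e+00]
shift cm [-0.08  0.02 12.31] turn [-0.    -0.001  0.001] q [-0.45 -0.02  1.8   0.    1.36 -0.5 ] t 13.5833
[ 0.54290203 -0.18256432  0.33646886] [ 0.22316252 -0.34641102 -4.09897306] [0.00932289 0.02713931 0.00548427] 0.008195512409209666
```

View pics/w4.png

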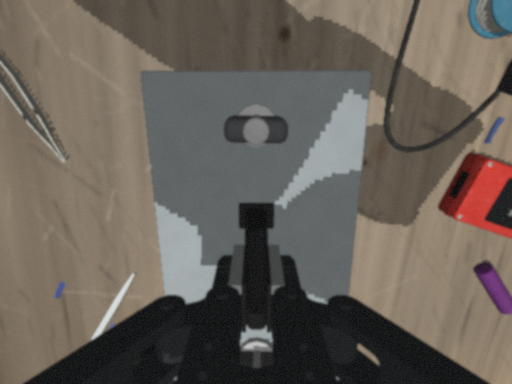

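The cover hangs square in the gripper, with its plate spanning (142..370, 72..300), and it hides the blocks. I'll check its level, height and centre in the hand from depth.

Run:
```python
from h import *
c=dict(np.load('w4.npz'));X=cloud(c,c['d'])
p=X[(abs(X[...,2]-.152)<.008)&(abs(X[...,0]-.543)<.08)&(abs(X[...,1]+.18)<.12)]
A=np.c_[p[:,:2]-[.543,-.183],np.ones(len(p))];k=np.linalg.lstsq(A,p[:,2],rcond=None)[0];print('slope,topz',k,len(p))
# far part, rows 80..240: left/right edges
q=X[80:200];m=abs(q[...,2]-k[2])<.008
for i in range(0,120,30):
    j=np.where(m[i])[0];print(q[i,j[0]].round(4),q[i,j[-1]].round(4),'mid',((q[i,j[0]]+q[i,j[-1]])/2).round(4))
im,d=get_image('top');ct=calibration('top');np.savez('t4.npz',im=im,d=d,**ct)
```

```text
slope,topz [ 0.0001785  -0.00242844  0.15289976] 41285
[ 0.4865 -0.0995  0.1521] [ 0.5898 -0.0945  0.1518] mid [ 0.5381 -0.097   0.1519]
[ 0.4873 -0.1125  0.1529] [ 0.5897 -0.1076  0.1529] mid [ 0.5385 -0.11    0.1529]
[ 0.4877 -0.1264  0.1522] [ 0.5902 -0.1212  0.1534] mid [ 0.5389 -0.1238  0.1528]
[ 0.4883 -0.141   0.1524] [ 0.5915 -0.1361  0.1519] mid [ 0.5399 -0.1385  0.1522]
```

Call:
arm_command:
  plan:
    - [[0,0.1,2.0,0,0,0],[0,0.1,4.5,0,0,0],[0,0.1,7.0,0,0,0],[0,0.1,9.0,0,0,0],[0,0.1,10.5,0,0,0],[0,0.1,11.2,0,0,0],[0,0.1,11.5,0,0,0],[0,0.1,11.5,0,0,0],[0,0.1,11.5,0,0,0],[0,0.1,11.5,0,0,0]]

```text
t: 14.52
tool_pos: [0.5447, -0.1837, 0.2234]
tool_rot: [2.165, 2.272, 0.001]
contact_force: [0.3, -0.2, -3.9]
opening: 0.0082
grip_force: 70.6
```

Run:
```python
from h import *
delta([.5436,-.1833,.2126],np.radians(2.75))
o=get_obs();print(o['tool_pos'],o['contact_force'],o['wrist_torque'])
c=calibration('scene');im,d=get_image('scene');cv2.imwrite('pics/s5.png',cv2.resize(im[150:270,230:410],None,fx=4,fy=4,interpolation=cv2.INTER_CUBIC))
```

```text
other turn [-2.000e-03  4.000e-03 -3.141e+00]
shift cm [ 0.05 -0.11  1.08] turn [0.003 0.001 0.   ] q [-0.45  0.12  1.87  0.    1.16 -0.5 ] t 14.5167
[ 0.54468355 -0.18374964  0.22335667] [ 0.26053248 -0.22686884 -3.92015742] [-0.00522839  0.0192987  -0.07408424]
```

View pics/s5.png

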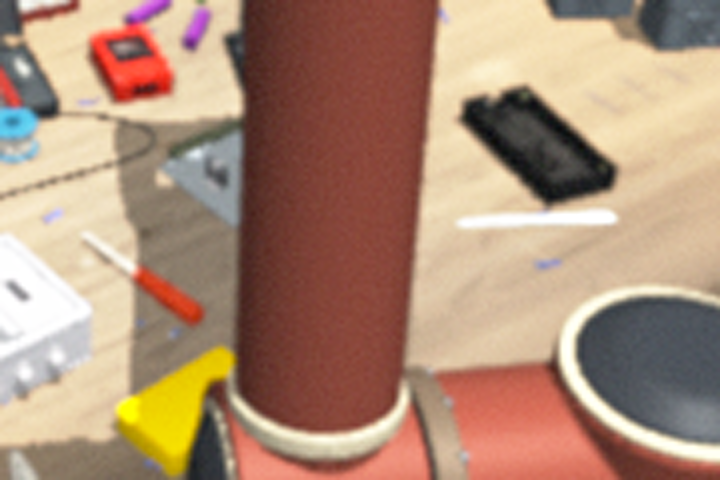

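The arm hides most of the cover in this view; only its +y end, near (205,165) in the crop, can be seen. No contact force yet, so I'll lower slowly.

Call:
arm_command:
  plan:
    - [[0,-0.1,0.2,0,0,0],[0,-0.1,0.4,0,0,0],[0,-0.1,0.5,0,0,0],[0,-0.1,0.6,0,0,0],[0,-0.1,0.7,0,0,0],[0,-0.1,0.7,0,0,0],[0,-0.1,0.7,0,0,0]]

```text
t: 15.15
tool_pos: [0.5429, -0.1836, 0.2145]
tool_rot: [-2.167, -2.274, 0.0]
contact_force: [0.2, -0.3, -3.8]
opening: 0.0084
grip_force: 70.6
```

Call:
arm_command:
  plan:
    - [[0,0,0.05,0,0,0],[0,0,0.1,0,0,0],[0,0,0.15,0,0,0],[0,0,0.15,0,0,0]]

```text
t: 15.48
tool_pos: [0.543, -0.1836, 0.2134]
tool_rot: [2.168, 2.274, -0.0]
contact_force: [-1.1, 0.4, -2.1]
opening: 0.0078
grip_force: 70.8
```

Call:
arm_command:
  plan:
    - [[0,0,0.05,0,0,0],[0,0,0.1,0,0,0],[0,0,0.1,0,0,0],[0,0,0.1,0,0,0]]

```text
t: 15.82
tool_pos: [0.543, -0.1836, 0.2132]
tool_rot: [-2.167, -2.274, 0.001]
contact_force: [-5.9, 1.9, 3.3]
opening: 0.0084
grip_force: 71.8
```

Call:
arm_command:
  plan:
    - [[0,0,0,0,0,0],[0,0,0,0,0,0],[0,0,0,0,0,0]]
  force: 20
  gripper: 1

```text
t: 16.07
tool_pos: [0.543, -0.1837, 0.2132]
tool_rot: [-2.167, -2.274, 0.001]
contact_force: [-5.5, 1.8, 4.3]
opening: 0.0082
grip_force: 71.8
```

Call:
arm_command:
  plan:
    - [[0,0,0,0,0,0],[0,0,0,0,0,0],[0,0,0,0,0,0],[0,0,0,0,0,0],[0,0,0,0,0,0]]
  gripper: 0.1

```text
t: 16.48
tool_pos: [0.5431, -0.1837, 0.2123]
tool_rot: [2.167, 2.274, 0.0]
contact_force: [-0.2, -0.1, -0.4]
opening: 0.0382
grip_force: 0.0
```

Call:
arm_command:
  plan:
    - [[0,0,-0.5,0,0,0],[0,0,-1.5,0,0,0],[0,0,-3.5,0,0,0],[0,0,-7.0,0,0,0],[0,0,-10.0,0,0,0],[0,0,-14.0,0,0,0],[0,0,-16.0,0,0,0],[0,0,-16.0,0,0,0],[0,0,-16.0,0,0,0]]

```text
t: 17.23
tool_pos: [0.5433, -0.1837, 0.3753]
tool_rot: [2.164, 2.271, 0.003]
contact_force: [0.7, 0.1, -0.1]
opening: 0.0383
grip_force: 0.0
```

Run:
```python
from h import *
o=get_obs();print(o['tool_pos'],o['contact_force'])
c=calibration('wrist');im,d=get_image('wrist');X=cloud(c,d);np.savez('w6.npz',im=im,d=d,**c);cv2.imwrite('pics/w6.png',im)
p=X[(X[...,2]>.02)&(X[...,2]<.036)&(abs(X[...,0]-.543)<.045)&(abs(X[...,1]+.18)<.085)]
A=np.c_[p[:,:2]-[.543,-.183],np.ones(len(p))];k=np.linalg.lstsq(A,p[:,2],rcond=None)[0];print('slope,topz',k,len(p))
top(X,.055,.07,(.543,-.183),.04)
```

```text
[ 0.54330395 -0.18372286  0.37529814] [ 0.72578867  0.11227394 -0.09115758]
slope,topz [1.26800397e-02 8.88975126e-05 2.94942512e-02] 13498
573 rect [ 541.5 -184.5   52.6    9.4   92.8] mean [ 541.6 -182.8   59.7] z90 61.0
```

View pics/w6.png

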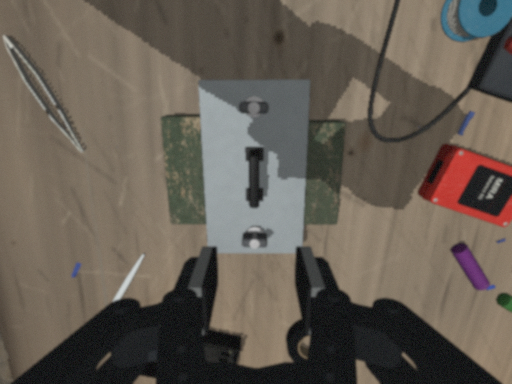

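The cover lies flat across both green blocks, handle up: plate (200..308, 80..252), with block edges visible on both sides. Its height and its roughly 1 mm tilt match the 24 and 25 mm blocks.

```bash
python3 -c "
from station import *
print(finish_job())"
```

```text
the job is handed in; nothing more can be done
None
```

Job handed in at about 17 s: both thumbscrews were undone with the cover still seated, and the cover was lifted free, then set handle up across the two wooden blocks with its studs over the gap.

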